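Scrap the brake block offcuts and close the hopper

ROBOT

A 7-joint arm with a two-finger parallel gripper is mounted at the origin on the work surface. World frame = base frame: x ahead of the robot, y to its left, z up, the work surface at z = 0. Lengths are in mm, angles in rad, forces in N, time in s.
With the tool pointing down it reaches from about 350 to 900 mm from the base axis. Payload 7.2 kg.
Tool frame: the origin (TCP) lies at the very end of the fingers, on their centre line; the grasp point (between the pads) lies grasp_offset behind it (grasp_offset is the distance from the TCP to the grasp point, in mm); z points along the fingers, y is the line along which they close (so a half turn about z gives the same grasp; the last joint's range is limited). The gripper opens to 88 mm and grips with 3 to 60 N. Pads are 20 mm wide; open, the fingers measure 115 mm over their backs; the gripper's body (75 mm by 178 mm) begins 61 mm behind the grasp point.
Start: joints at [-1.386, 0.411, -0.013, 1.596, 0.006, 1.134, -0.082], TCP at [156.332, 605.136, 222.653] pointing down, gripper open.
Joint ranges: [-2.95, 2.95], [-0.29, 1.99], [-1.47, 1.44], [0.14, 2.54], [-1.03, 4.17], [0.13, 1.85], [-2.86, 2.86]. Speed limits (rad/s): [2.39, 2.39, 3.01, 3.01, 3.14, 3.14, 3.14].

INTERFACE

Orientations are given as a rotation vector (axis times angle).
In Python, from cell import get_state, snapshot, job_done, grasp_offset gives the robot as it stands.
- The arm moves only by the tool carry_out, never from a script. Its argument "steps" is a list of rows, each a list of 7 numbers: the opening, from 0 (shut) to 1 (fully open), then the shift along the tool's x, y, z in m, then the turn, a rotation vector about the tool's x, y, z in units of 8 degrees (1.0 is 8 degrees). In form: [[fingers, dx, dy, dz, wx, wy, wz], ...]. A call has 1 to 20 rows; each row shifts and turns the commanded pose from where the row before left it, along the tool's axes as they then stand; what a row does not reach is not made up. A row lasts 1/10 s, in which the tool goes at most 50 mm and 8.59 degrees, less where a joint would pass 70% of its speed; a pose out of reach is approached as far as the arm can. A call is refused whole if a number of a shift passes 0.05 or a number of a turn 1, either way. A call with a gripper value outside its range is refused whole. The fingers move at their own pace and stop on an object; "force" is the grip in N (left out, the last holds). Time passes only in rows, so rows that do not move let the fingers close. It gives the time, the measured TCP pose, the force, the opening and the grip force at its end, in the units of the state.
- get_state(): the state, without advancing time (a new reading comes with each control period).
- snapshot(name): name is "side" or "top" or "wrist"; returns a dict with "pixels" (420x560x3 uint8, red, green, blue), "vertical_fov" (degrees; the focal length in pixels is half the picture's height over the tangent of half this angle, whatever the lens; pixels are square), "cx", "cy" (the principal point, pixels), "R" (3x3) and "t" (3): a world point X has camera coordinates R X + t. Camera axes: x right, y down, z forward; pixel columns grow to the right and rows downward; lengths in mm; the calibration is good to about 2 mm. A picture is of the moment at which its call begins. There is no depth.
- job_done(): hands the job in; it is judged then, once.
The state is a dict: "t": time; "joint_pos": joint angles; "qvel": joint speeds; "joint_torque": joint torques, N m; "eef_pos": TCP position; "tcp_rot": TCP orientation; "force": force on the tool from outside, world axes, zero at the start; "ft_torque": the same for the moment, N m; "grip_width": finger opening in mm; "grasp_force": force on a finger pad.
Only numpy, scipy, OpenCV 4.12 (cv2) and the standard library are available. Lean on these libraries where they do the work, as an engineer would, in place of code of your own. Each camera call takes 0.05 s, during which the arm holds its last target. There are 200 camera calls.

TASK

Tip the four brake block offcuts out of the steel scoop tray into the yellow scrap hopper and stand the empty tray back upright on the table. Then put the aluminium cover on the hopper and press it down firmly for a moment so that it sits fully down and level. Leave the stub on the turntable, the caliper, the orange chock and the brass washers where they are.

Things in the scene. Friction and masses are not known exactly. Their poses are not given: they have to be found in the camera images.
- hopper: Yellow square open-topped steel scrap hopper, fixed to the table: 170 x 170 mm outside, 130 mm high, walls and floor 6 mm, so the mouth is 158 x 158 mm. Origin: centre of its underside, on the table; z up, x and y along its sides.
- hopper_mouth (a point): Centre of the hopper's mouth, level with its rim, 130 mm above the hopper's origin; axes as the hopper's.
- tray: Steel scoop tray, 180 mm (x) by 120 mm (y), sheet 4 mm, mass about 0.35 kg empty. Side walls and the rear wall (+x end) are 38 mm high; the front end (-x) is open with no lip, for pouring. A fixed blue bridge handle spans it from side to side, above its middle. Origin: centre of its underside; z up.
- tray_grip (a point): Centre of the tray's blue handle bar, 105 mm above the tray's origin. The bar runs along the tray's y, is 12 mm thick (x), 22 mm high (z, from 94 to 116 mm) and 112 mm long between its posts; axes as the tray's.
- tray_lip (a point): Middle of the open pouring edge of the tray's floor: x = -90 mm, z = 4 mm in the tray's frame; axes as the tray's.
- cover: Square aluminium cover for the hopper: plate 166 x 166 x 4 mm, under it a black locating skirt 142 x 142 mm outside, 10 mm deep, which drops into the mouth (any quarter turn); a red grip tab on top. 0.3 kg. Origin: centre of the skirt's underside, 10 mm below the plate's underside (so 10 mm below the rim when fully down); z up, x and y along its sides.
- cover_grip (a point): Point on the cover's red grip tab, 42 mm above the cover's origin. The tab is 12 mm thick (x), 60 mm long (y) and stands on the plate's middle, from 14 to 54 mm above the origin; axes as the cover's.
- turntable: Fixed cast iron turntable, an obstacle: base 160 mm across, ribbed disc 148 mm across with its top 68 mm above the table. Origin: centre of its underside.
- stub: Dark brake block stub with a rust-brown backing, 85 x 55 x 44 mm, on the turntable's disc; leave alone. Origin: centre of its underside.
- chock: Orange plastic wheel chock model, a wedge 110 x 60 x 56 mm, tallest at its +x end, on the table; leave alone. Origin: centre of its underside.
- caliper: Steel vernier caliper lying flat, 180 mm along its x, jaws 53 mm out to -y at its -x end, up to 8 mm high; leave alone. Origin: middle of its beam, underside.
- washer0: Brass washer lying flat, 38 mm across, 4 mm thick; leave alone. Origin: centre of its underside.
- washer1: The other brass washer, same size; leave alone.
- piece0: Brake block offcut 1 of 4, dark friction material with a rust-brown steel backing below, 44 x 32 x 30 mm, 55 to 115 g, lying in the tray at the start. Origin: centre of its underside.
- piece1: Brake block offcut 2 of 4, dark friction material with a rust-brown steel backing below, 44 x 32 x 30 mm, 55 to 115 g, lying in the tray at the start. Origin: centre of its underside.
- piece2: Brake block offcut 3 of 4, dark friction material with a rust-brown steel backing below, 44 x 32 x 30 mm, 55 to 115 g, lying in the tray at the start. Origin: centre of its underside.
- piece3: Brake block offcut 4 of 4, dark friction material with a rust-brown steel backing below, 44 x 32 x 30 mm, 55 to 115 g, lying in the tray at the start. Origin: centre of its underside.
Things that resemble listed ones, but are neither listed nor needed, are in the scene too. There is more than one size of the hopper; the job needs the largest. Leave any turquoise look-alike of the cover alone.

How it is judged:
By the outcome, as a careful person would: the job done as asked, in the order asked, and still so for the second after the job is handed in, with the robot touching nothing.
It also fails if it takes over 72 s, if anything falls off the work surface, if the arm or the gripper's body presses on something with over 40 N, if the wrist force passes 120 N, or if a joint passes its speed limit or range.

## Working session

There is one attempt and no reset: what is moved stays moved. The work goes in short steps, Python scripts to look and compute and a tool call to move; the robot and the scene stay as the last step left them, time stands still between calls to the robot, and variables do not carry over. Pictures are saved under pics/ and viewed, at most 10 in all, crops included, and the job is handed in when it is done.

Besides the shell and the picture viewer there is one more tool, called after "Request:" by a JSON object that holds its "op" and its "data". carry_out: Moves the arm, as the interface text tells. Its arguments: {"type":"object","properties":{"steps":{"type":"array"},"force":{"type":"number"}},"required":["steps"]}

```bash
mkdir -p pics
cat > h.py <<'E'
import numpy as np, cv2
from cell import get_state, snapshot, job_done, grasp_offset
from scipy.spatial.transform import Rotation as Rn
def snap(n,f=None):
    s=snapshot(n)
    if f: cv2.imwrite('pics/'+f+'.png',s['pixels'][:,:,::-1])
    s['f']=210/np.tan(np.radians(s['vertical_fov'])/2); s['R']=np.array(s['R']);s['t']=np.array(s['t'])
    return s
def ray(s,u,v,z):
    d=s['R'].T@np.array([(u-s['cx'])/s['f'],(v-s['cy'])/s['f'],1]); c=-s['R'].T@s['t']
    return (c+d*(z-c[2])/d[2])[:2]
def proj(s,X):
    p=s['R']@np.array(X,float)+s['t']; return p[:2]/p[2]*s['f']+[s['cx'],s['cy']]
E
python3 - <<'E'
from h import *
a=snap('top','top0');b=snap('side','side0')
import pickle;pickle.dump((a,b),open('s0.pkl','wb'))
for s in(a,b):print(s['vertical_fov'],s['cx'],s['cy'],-s['R'].T@s['t'],s['R'])
print(get_state(),grasp_offset)
E
```

```text
53.92776454717827 276.74109785750096 207.86771874479763 [ 317.24045258  -79.36977014 1257.33354278] [[-0.02926557 -0.99931884 -0.02248074]
 [-0.98899204  0.03221202 -0.14441998]
 [ 0.14504576  0.01800674 -0.98926108]]
55.47999150946048 276.0284862337847 201.25117803101634 [300.23620534 625.70821491 773.48429567] [[-0.96395954 -0.26541056 -0.01841825]
 [-0.16378446  0.64656247 -0.74507155]
 [ 0.20965841 -0.71520221 -0.66673019]]
{'t': 0.1, 'joint_pos': array([-1.38619654,  0.41180264, -0.0127258 ,  1.59694147,  0.00558387,
        1.13427411, -0.08217654]), 'qvel': array([ 6.79931315e-04, -1.46248662e-03,  1.92935311e-05, -1.88320145e-03,
        3.55160989e-04, -9.63244546e-04, -5.97727506e-04]), 'joint_torque': array([ 2.09273683e-03, -5.89097250e+01,  6.43582866e-01, -2.91715211e+01,
       -5.37665037e-02,  1.45810549e-02,  6.93078823e-05]), 'eef_pos': array([156.23555286, 604.70384509, 221.91157309]), 'tcp_rot': array([-3.95944807e-01, -3.11644220e+00,  2.17833051e-03]), 'force': array([-0.07444285,  0.13736478, -0.33170113]), 'ft_torque': array([ 0.05302634, -0.03057684,  0.02606726]), 'grasp_force': 0.0, 'grip_width': 87.98253100160156} 18.700000000000003
```

View pics/top0.png

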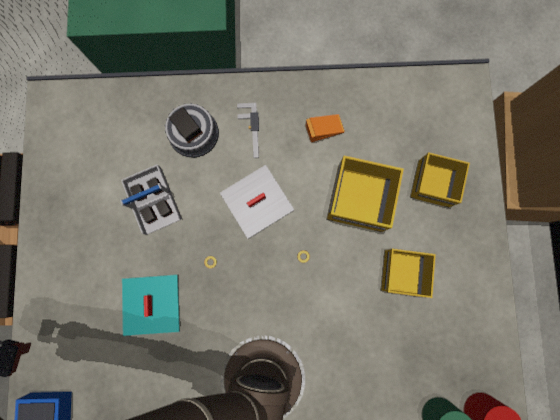

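View pics/side0.png

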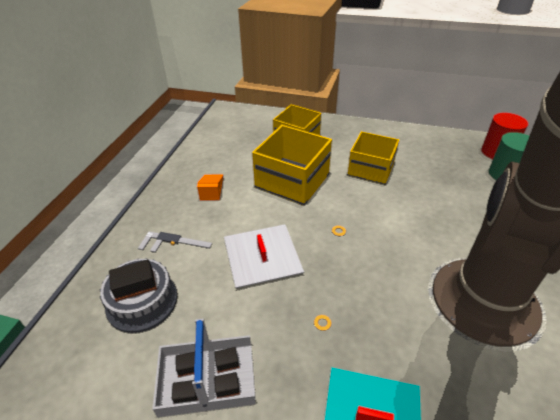

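Top view: the tray is at (150,200), with its blue handle at (142,195). There are three yellow hoppers, at (365,193), (440,180) and (409,273); the first is clearly the largest, so it is the one needed. The grey aluminium cover is at (257,201) and the turquoise look-alike at (150,304) is to be left alone. I'll confirm in an enlarged crop and measure.

Run:
```python
from h import *
import pickle;a,b=pickle.load(open('s0.pkl','rb'))
A=a['pixels'][:,:,::-1];B=b['pixels'][:,:,::-1]
c1=cv2.resize(A[150:250,110:210],(400,400),interpolation=2);c2=cv2.resize(B[310:420,145:265],(400,367),interpolation=2)
c2=cv2.copyMakeBorder(c2,0,33,0,0,0)
c3=cv2.resize(A[145:245,210:410],(800,400),interpolation=2)[:, :]
out=np.vstack([np.hstack([c1,c2]),c3]);cv2.imwrite('pics/crop.png',cv2.resize(out,(600,600)) )
def big(m,n=3):
    cs,_=cv2.findContours(m.astype(np.uint8),0,2);return sorted(cs,key=cv2.contourArea)[::-1][:n]
for nm,s in(('top',a),('side',b)):
    hsv=cv2.cvtColor(s['pixels'],cv2.COLOR_RGB2HSV).astype(int);H,S,V=hsv[...,0],hsv[...,1],hsv[...,2]
    print(nm)
    for k,m in dict(yellow=(H>18)&(H<33)&(S>150)&(V>90),blue=(H>104)&(H<122)&(S>140)&(V>60),red=((H<6)|(H>174))&(S>170)&(V>100),white=(S<30)&(V>165)).items():
        for c in big(m,4):
            if cv2.contourArea(c)<25:continue
            r=cv2.minAreaRect(c);print(k,np.round(r[0],1),np.round(r[1],1),round(r[2],1),'A',cv2.contourArea(c), cv2.approxPolyDP(cv2.convexHull(c),4,True)[:,0].tolist())
```

```text
top
yellow [366.8 191.9] [62.9 60.8] 12.4 A 3654.5 [[344, 156], [402, 169], [391, 227], [330, 214]]
yellow [411.3 272.9] [44.9 44. ] 5.7 A 1831.5 [[392, 249], [434, 255], [431, 297], [388, 291]]
yellow [443.8 177.7] [44.1 41.2] 14.0 A 1702.5 [[428, 153], [468, 163], [460, 202], [419, 192]]
blue [ 42.5 405.5] [27. 55.] 90.0 A 740.5 [[70, 392], [69, 419], [15, 419], [16, 400], [30, 393]]
blue [140.5 194.1] [ 4.5 37.7] 66.8 A 121.5 [[158, 187], [123, 201]]
red [501.5 412.5] [13. 35.] 90.0 A 336.5 [[519, 417], [484, 419], [497, 406], [506, 406]]
white [256.2 200.6] [54.  55.1] 58.2 A 2835.5 [[265, 165], [293, 209], [247, 238], [220, 192]]
white [158.7 215.6] [22.2 34.6] 66.4 A 276.0 [[170, 199], [178, 219], [147, 232], [144, 223], [153, 206]]
white [146.7 184.3] [16.7 33.4] 68.2 A 133.5 [[165, 186], [129, 183], [158, 171]]
white [255. 144.] [24.  4.] 90.0 A 81.0 [[256, 132], [254, 156]]
side
yellow [293.9 150.5] [78.  91.8] 19.7 A 5108.0 [[290, 103], [319, 111], [331, 139], [328, 171], [304, 202], [255, 185], [252, 152]]
yellow [371.4 155.9] [43.9 46.8] 15.4 A 1800.5 [[361, 131], [398, 1
[... 271 characters left out ...]
201, 321], [201, 378], [195, 380], [196, 328]]
red [509.9 122. ] [34.5 17.7] 18.4 A 422.0 [[494, 115], [514, 114], [527, 125], [509, 131], [493, 120]]
red [374. 413.] [12. 36.] 90.0 A 305.0 [[356, 418], [359, 407], [392, 414], [392, 419]]
red [261.5 247.5] [25.9  5.1] 71.6 A 91.0 [[258, 235], [265, 260]]
white [ 68.7 250.8] [ 33.6 184.6] 42.5 A 4296.0 [[127, 179], [134, 192], [35, 312], [0, 313], [0, 301], [117, 176]]
white [263.3 253.4] [52.6 72.2] 77.5 A 3444.0 [[285, 224], [304, 271], [234, 286], [223, 237]]
white [449.   13.5] [ 27. 220.] 90.0 A 3344.0 [[559, 27], [339, 12], [385, 0], [559, 0]]
white [159.4 144.8] [21.9 96.4] 43.0 A 1360.5 [[197, 114], [158, 162], [120, 174], [176, 112]]
```

View pics/crop.png

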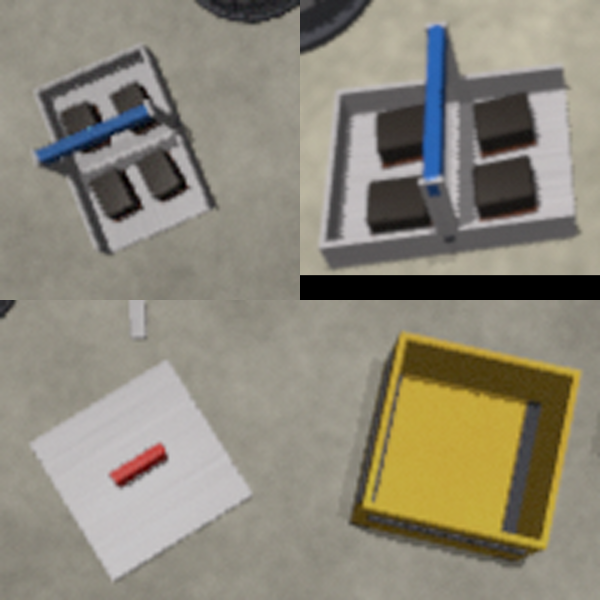

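The crop shows the tray's rear wall at its upper-left end and the open lip at its lower right, facing mostly -x world. The cover is aluminium with a red tab at about (256,200). The large hopper's rim corners are about (344.7,156), (403,168.7), (391,227) and (330.5,215).

Run:
```python
from h import *
import pickle;a,b=pickle.load(open('s0.pkl','rb'))
def quad(s,P,z):
    W=np.array([ray(s,u,v,z) for u,v in P]);print(W.round(0).tolist(),'c',W.mean(0).round(1),'len',np.linalg.norm(W-np.roll(W,-1,0),axis=1).round(0),'ang',[round(float(np.degrees(np.arctan2(*(W[(i+1)%4]-W[i])[::-1]))),1) for i in range(4)])
quad(a,[(344.2,155.7),(402.8,168.7),(391.3,227.3),(330.3,214.8)],130)
quad(a,[(265,164.5),(293.5,209),(247,238.5),(219.5,192)],14)
quad(b,[(285,223.5),(304.5,271),(234,286.5),(222.5,237)],14)
hsv=cv2.cvtColor(a['pixels'],cv2.COLOR_RGB2HSV).astype(int)
m=((hsv[...,0]<6)|(hsv[...,0]>174))&(hsv[...,1]>110);m[:,:235]=0;m[:,280:]=0;m[:185]=0;m[215:]=0
v,u=np.nonzero(m);r=cv2.minAreaRect(np.c_[u,v].astype(np.float32));print('tab',r)
print(ray(a,*r[0],52))
bx=cv2.boxPoints(r);e=[ray(a,*p,54) for p in bx];print(np.round(e))
# tray: bar
print('bar top', ray(a,140.5,194.1,116), [ray(a,*p,116) for p in((158.5,187),(122.5,201.3))])
print('bar side',ray(b,198.2,350.5,110),[ray(b,*p,110) for p in((201,322),(197,379))])
# tray front floor corners / rear
for p in((105,252),(215,207),(145,47),(38,92)):
    q=(110+p[0]/6,150+p[1]/6);print(q,ray(a,*q,38).round(),ray(a,*q,4).round())
print(Rn.from_rotvec(get_state()['tcp_rot']).as_matrix().round(3))
# caliper, stub, chock
for n,p,z in(('chock',(325,127),56),('calip',(255,140),5),('w',(210,262),2),('w',(304,257),2),('stub',(185,124),112),('tt',(191,129),68)):print(n,ray(a,*p,z).round())
```

```text
[[624.0, -252.0], [581.0, -412.0], [419.0, -369.0], [459.0, -205.0]] c [ 520.6 -309.8] len [166. 168. 169. 172.] ang [-105.0, 165.1, 76.4, -15.8]
[[636.0, -24.0], [494.0, -108.0], [409.0, 36.0], [554.0, 118.0]] c [523.6   5.3] len [164. 167. 167. 164.] ang [-149.6, 120.8, 29.4, -60.1]
[[492.0, -109.0], [407.0, 35.0], [555.0, 119.0], [637.0, -20.0]] c [522.7   6.3] len [166. 170. 162. 170.] ang [120.6, 29.8, -59.5, -148.7]
tab ((256.203857421875, 199.6437530517578), (5.3719987869262695, 19.195070266723633), 58.392494201660156)
[520.56923852   2.69709943]
[[513.  31.]
 [542. -18.]
 [528. -26.]
 [499.  23.]]
bar top [536.49528216 325.7011156 ] [array([555.24220199, 274.69468564]), array([517.51937123, 376.54358034])]
bar side [537.2158707  328.49222356] [array([555.04518872, 274.90143568]), array([518.69569744, 375.67589843])]
(127.5, 192.0) [559. 393.] [566. 406.]
(145.83333333333334, 184.5) [581. 338.] [588. 349.]
(134.16666666666666, 157.83333333333334) [665. 375.] [675. 388.]
(116.33333333333333, 165.33333333333334) [643. 430.] [653. 444.]
[[-0.968  0.25  -0.   ]
 [ 0.25   0.968 -0.001]
 [-0.    -0.001 -1.   ]]
chock [ 735. -210.]
calip [719.   5.]
w [342. 150.]
w [ 349. -134.]
stub [740. 201.]
tt [740. 193.]
```

Request:
{"op": "carry_out", "data": {"steps": [[1, 0, 0, 0, 0, 0, 0.99], [1, 0, 0, 0, 0, 0, 0.99], [1, 0, 0, 0, 0, 0, 0.99], [1, 0, 0, 0, 0, 0, 0.99], [1, 0, 0, 0, 0, 0, 0.99], [1, 0, 0, 0, 0, 0, 0.99], [1, 0, 0, 0, 0, 0, 0.99], [1, -0.0393, 0.0262, 0, 0, 0, 0], [1, -0.0393, 0.0262, 0, 0, 0, 0], [1, -0.0393, 0.0262, 0, 0, 0, 0], [1, -0.0393, 0.0262, 0, 0, 0, 0], [1, -0.0393, 0.0262, 0, 0, 0, 0], [1, -0.0393, 0.0262, 0, 0, 0, 0], [1, -0.0393, 0.0262, 0, 0, 0, 0], [1, -0.0393, 0.0262, 0, 0, 0, 0], [1, -0.0393, 0.0262, 0, 0, 0, 0], [1, -0.0393, 0.0262, 0, 0, 0, 0], [1, 0, 0, 0, 0, 0, 0], [1, 0, 0, 0, 0, 0, 0]], "force": 40}}

```text
t: 2.0
eef_pos: [537.9, 324.6, 222.0]
tcp_rot: [-1.804, -2.572, 0.002]
force: [-0.9, 0.7, -0.1]
grip_width: 87.9
grasp_force: 0.0
```

Request:
{"op": "carry_out", "data": {"steps": [[1, 0.002, 0, 0.034, 0, 0, 0], [1, 0, 0, 0.034, 0, 0, 0], [1, 0, 0, 0.034, 0, 0, 0], [1, 0, 0, 0.034, 0, 0, 0], [1, 0, 0, 0, 0, 0, 0], [0, 0, 0, 0, 0, 0, 0], [0, 0, 0, 0, 0, 0, 0], [0, 0, 0, 0, 0, 0, 0], [0, 0, 0, 0, 0, 0, 0], [0, 0, 0, 0, 0, 0, 0], [0, 0, 0, 0, 0, 0, 0]], "force": 50}}

```text
t: 3.1
eef_pos: [536.8, 327.9, 87.1]
tcp_rot: [1.8, 2.574, 0.001]
force: [0.6, 0.4, -0.1]
grip_width: 43.3
grasp_force: 0.0
```

Run:
```python
from h import *
s=get_state();print(s['eef_pos'],Rn.from_rotvec(s['tcp_rot']).as_matrix().round(3).tolist(),s['joint_pos'].round(3),s['force'],s['grip_width'],s['grasp_force'])
```

```text
[536.77851002 327.90901815  87.10284146] [[-0.343, 0.939, 0.0], [0.939, 0.343, 0.0], [0.0, 0.001, -1.0]] [-0.837  0.567  0.299  1.732 -0.208  0.872 -0.097] [ 0.61025854  0.41752595 -0.07271707] 43.31525715086181 0.0
```

Request:
{"op": "carry_out", "data": {"steps": [[0, 0, 0, 0, 0, 0, 0], [0, 0, 0, 0, 0, 0, 0], [0, 0, 0, 0, 0, 0, 0], [0, 0, 0, 0, 0, 0, 0], [0, 0, 0, 0, 0, 0, 0], [0, 0, 0, 0, 0, 0, 0], [0, 0, 0, 0, 0, 0, 0], [0, 0, 0, 0, 0, 0, 0], [0, 0, 0, -0.01, 0, 0, 0], [0, 0, 0, -0.01, 0, 0, 0], [0, 0, 0, -0.02, 0, 0, 0], [0, 0, 0, -0.02, 0, 0, 0]]}}

```text
t: 4.3
eef_pos: [536.0, 327.4, 147.3]
tcp_rot: [-1.8, -2.574, 0.003]
force: [0.3, 0.1, -7.3]
grip_width: 12.2
grasp_force: 49.8
```

Request:
{"op": "carry_out", "data": {"steps": [[0, 0, 0, -0.03, 0, 0, 0], [0, 0, 0, -0.03, 0, 0, 0], [0, 0, 0, -0.03, 0, 0, 0.394], [0, 0, 0, 0, 0, 0, 0.394], [0, 0, 0, 0, 0, 0, 0.394], [0, 0, 0, 0, 0, 0, 0.394], [0, 0, 0, 0, 0, 0, 0.394], [0, 0, 0, 0, 0, 0, 0.394], [0, 0, 0, 0, 0, 0, 0.394], [0, 0, 0, 0, 0, 0, 0.394], [0, 0, 0, 0, 0, 0, 0.394], [0, 0, 0, 0, 0, 0, 0.394], [0, 0, 0, 0, 0, 0, 0.394], [0, -0.009, 0.0038, 0, 0, 0, 0], [0, -0.018, 0.0075, 0, 0, 0, 0], [0, -0.027, 0.0113, 0, 0, 0, 0], [0, -0.027, 0.0113, 0, 0, 0, 0], [0, -0.027, 0.0113, 0, 0, 0, 0], [0, -0.027, 0.0113, 0, 0, 0, 0], [0, -0.027, 0.0113, 0, 0, 0, 0]]}}

```text
t: 6.3
eef_pos: [561.2, 150.3, 237.0]
tcp_rot: [2.486, 1.921, -0.0]
force: [0.8, 0.1, -8.0]
grip_width: 11.6
grasp_force: 49.8
```

Request:
{"op": "carry_out", "data": {"steps": [[0, -0.027, 0.0113, 0, 0, 0, 0], [0, -0.027, 0.0113, 0, 0, 0, 0], [0, -0.027, 0.0113, 0, 0, 0, 0], [0, -0.027, 0.0113, 0, 0, 0, 0], [0, -0.027, 0.0113, 0, 0, 0, 0], [0, -0.027, 0.0113, 0, 0, 0, 0], [0, -0.027, 0.0113, 0, 0, 0, 0], [0, -0.027, 0.0113, 0, 0, 0, 0], [0, -0.027, 0.0113, 0, 0, 0, 0], [0, -0.027, 0.0113, 0, 0, 0, 0], [0, -0.027, 0.0113, 0, 0, 0, 0], [0, -0.027, 0.0113, 0, 0, 0, 0], [0, -0.027, 0.0113, 0, 0, 0, 0], [0, -0.027, 0.0113, 0, 0, 0, 0], [0, -0.027, 0.0113, 0, 0, 0, 0], [0, -0.027, 0.0113, 0, 0, 0, 0], [0, -0.018, 0.0075, 0, 0, 0, 0], [0, -0.009, 0.0038, 0, 0, 0, 0], [0, 0, 0, 0, 0, 0, 0], [0, 0, 0, 0, 0, 0, 0]]}}

```text
t: 8.3
eef_pos: [631.2, -338.0, 236.5]
tcp_rot: [-2.484, -1.921, -0.001]
force: [0.7, 0.4, -7.8]
grip_width: 11.6
grasp_force: 49.8
```

Run:
```python
from h import *
a=snap('top');b=snap('side')
cv2.imwrite('pics/over.png',np.hstack([cv2.resize(a['pixels'][90:290,300:500],(400,400)),cv2.resize(b['pixels'][20:220,180:380],(400,400))])[:,:,::-1])
s=get_state();print(s['t'],s['eef_pos'],Rn.from_rotvec(s['tcp_rot']).as_matrix().round(3).tolist(),s['joint_pos'].round(3),s['force'])
```

```text
8.4 [ 631.92700633 -336.91272949  236.63005663] [[0.25, 0.968, 0.0], [0.968, -0.25, 0.001], [0.001, -0.0, -1.0]] [ 0.067  0.614  0.6    1.353 -0.348  1.279  0.428] [-0.07477457  0.31513718 -6.82058128]
```

View pics/over.png

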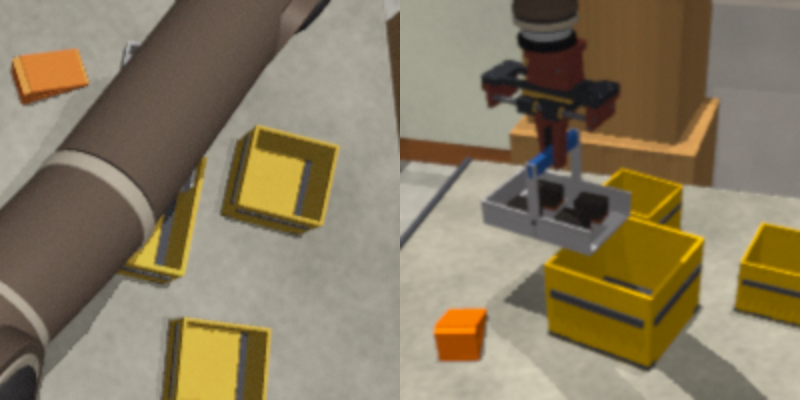

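The left half (top view) has the arm hiding the tray. The right half (side view) shows the tray level with its lip over the large hopper's mouth, at about (590,240), and the pieces still in it. I'll tilt it about the lip.

Request:
{"op": "carry_out", "data": {"steps": [[0, 0, -0.0091, -0.009, -0.75, 0, 0], [0, 0, -0.0091, -0.009, -0.75, 0, 0], [0, 0, -0.0091, -0.009, -0.75, 0, 0], [0, 0, -0.0044, -0.0046, -0.375, 0, 0], [0, 0, -0.0044, -0.0046, -0.375, 0, 0], [0, 0, -0.0044, -0.0046, -0.375, 0, 0], [0, 0, -0.0044, -0.0046, -0.375, 0, 0], [0, 0, -0.0044, -0.0046, -0.375, 0, 0], [0, 0, -0.0044, -0.0046, -0.375, 0, 0], [0, 0, -0.0044, -0.0046, -0.375, 0, 0], [0, 0, -0.0044, -0.0046, -0.375, 0, 0], [0, 0, -0.0044, -0.0046, -0.375, 0, 0], [0, 0, -0.0044, -0.0046, -0.375, 0, 0], [0, 0, -0.0044, -0.0046, -0.375, 0, 0], [0, 0, -0.0044, -0.0046, -0.375, 0, 0], [0, 0, -0.0044, -0.0046, -0.375, 0, 0], [0, 0, -0.0044, -0.0046, -0.375, 0, 0], [0, 0, 0, 0, 0, 0, 0], [0, 0, 0, 0, 0, 0, 0]]}}

```text
t: 10.3
eef_pos: [542.4, -320.4, 256.7]
tcp_rot: [1.93, 1.505, 0.619]
force: [1.1, -0.4, -4.6]
grip_width: 12.0
grasp_force: 49.8
```

Run:
```python
from h import *
a=snap('top');b=snap('side')
cv2.imwrite('pics/tip.png',np.hstack([cv2.resize(a['pixels'][90:290,300:500],(400,400)),cv2.resize(b['pixels'][20:220,180:380],(400,400))])[:,:,::-1])
s=get_state();R=Rn.from_rotvec(s['tcp_rot']).as_matrix();print(s['t'],s['eef_pos'],R.round(3).tolist(),s['joint_pos'].round(3),s['force'],'lip',s['eef_pos']+R@[0,-90,82.3])
```

```text
10.4 [ 543.6787577  -318.95451973  256.89658529] [[0.242, 0.686, 0.686], [0.97, -0.168, -0.175], [-0.005, 0.708, -0.707]] [ 1.165  0.152 -0.62   2.172 -1.011  0.174  1.287] [ 0.06879854  0.61763816 -4.10129612] lip [ 538.35516067 -318.21364711  135.05898673]
```

View pics/tip.png

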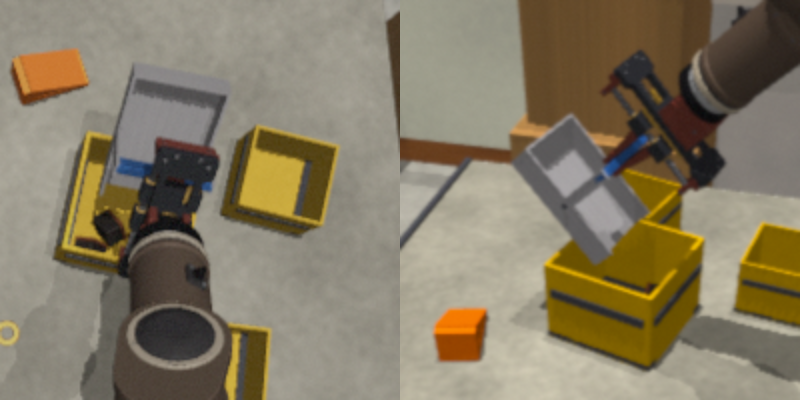

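Both views show the tray empty, with pieces in the hopper at about (100,230) in the left crop. The tilt stopped at 45° on a joint limit, but that was enough. I'll raise the tray and level it.

Request:
{"op": "carry_out", "data": {"steps": [[0, 0, 0.018, -0.018, 0, 0, 0], [0, 0, 0.018, -0.018, 0, 0, 0], [0, 0, 0.0081, 0.0099, 0.75, 0, 0], [0, 0, 0.0081, 0.0099, 0.75, 0, 0], [0, 0, 0.0081, 0.0099, 0.75, 0, 0], [0, 0, 0.0081, 0.0099, 0.75, 0, 0], [0, 0, 0.0081, 0.0099, 0.75, 0, 0], [0, 0, 0.0081, 0.0099, 0.75, 0, 0], [0, 0, 0.0081, 0.0099, 0.75, 0, 0], [0, 0, 0.004, 0.005, 0.375, 0, 0], [0, 0, 0, 0, 0, 0, 0], [0, 0, 0, 0, 0, 0, 0], [0, 0, 0, 0, 0, 0, 0]]}}

```text
t: 11.7
eef_pos: [622.7, -329.9, 275.1]
tcp_rot: [2.414, 1.916, 0.089]
force: [-0.4, 0.6, -2.9]
grip_width: 11.6
grasp_force: 49.8
```

```bash
cat >> h.py <<'E'
def plan(pos,yaw_y,s=None):
    "tool-down target with tool y at yaw_y deg: rotvec units in tool frame, then shift (m) in the turned frame"
    s=s or get_state();R=Rn.from_rotvec(s['tcp_rot']);y=np.radians(yaw_y);c,n=np.cos(y),np.sin(y)
    T=Rn.from_matrix([[-n,c,0],[c,n,0],[0,0,-1]])
    print('pos',s['eef_pos'].round(1),'turn',(np.degrees((R.inv()*T).as_rotvec())/8).round(3),'shift',((T.inv().apply(np.array(pos)-s['eef_pos']))/1000).round(4),'t',s['t'],'F',s['force'].round(1),'q',s['joint_pos'].round(2))
E
python3 - <<'E'
from h import *
plan((540,330,260),20)
E
```

```text
pos [ 622.7 -329.9  275.1] turn [ 0.587  0.109 -4.139] shift [0.6484 0.148  0.0151] t 11.7 F [-0.4  0.6 -2.9] q [ 0.6   0.48 -0.26  1.37  0.1   1.22  0.11]
```

Request:
{"op": "carry_out", "data": {"steps": [[0, 0, 0, 0, 0.098, 0.018, -0.69], [0, 0, 0, 0, 0.098, 0.018, -0.69], [0, 0, 0, 0, 0.098, 0.018, -0.69], [0, 0, 0, 0, 0.098, 0.018, -0.69], [0, 0, 0, 0, 0.098, 0.018, -0.69], [0, 0, 0, 0, 0.098, 0.018, -0.69], [0, 0.025, 0.006, 0, 0, 0, 0], [0, 0.045, 0.01, 0, 0, 0, 0], [0, 0.045, 0.01, 0, 0, 0, 0], [0, 0.045, 0.01, 0, 0, 0, 0], [0, 0.045, 0.01, 0, 0, 0, 0], [0, 0.045, 0.01, 0, 0, 0, 0], [0, 0.045, 0.01, 0, 0, 0, 0], [0, 0.045, 0.01, 0, 0, 0, 0], [0, 0.045, 0.01, 0, 0, 0, 0], [0, 0.045, 0.01, 0, 0, 0, 0], [0, 0.045, 0.01, 0, 0, 0, 0], [0, 0.045, 0.01, 0, 0, 0, 0], [0, 0.045, 0.01, 0, 0, 0, 0], [0, 0.045, 0.01, 0, 0, 0, 0]]}}

```text
t: 13.7
eef_pos: [542.1, 289.9, 276.9]
tcp_rot: [1.805, 2.57, 0.004]
force: [1.1, -0.2, -4.5]
grip_width: 11.9
grasp_force: 49.9
```

Request:
{"op": "carry_out", "data": {"steps": [[0, 0.02, 0.006, 0, 0, 0, 0], [0, 0.01, 0.003, 0, 0, 0, 0], [0, 0, 0, 0, 0, 0, 0], [0, 0, 0, 0, 0, 0, 0]]}}

```text
t: 14.1
eef_pos: [541.4, 318.2, 275.7]
tcp_rot: [-1.806, -2.571, -0.0]
force: [0.8, -0.7, -4.1]
grip_width: 11.6
grasp_force: 50.0
```

Run:
```python
from h import *
plan((537,327.5,87.5),20)
```

```text
pos [541.4 318.2 275.7] turn [ 0.001 -0.001 -0.023] shift [ 0.0102 -0.001   0.1882] t 14.1 F [ 0.8 -0.7 -4.1] q [-0.21  0.44 -0.58  1.49  0.25  1.29 -0.46]
```

Request:
{"op": "carry_out", "data": {"steps": [[0, 0.01, 0, 0.034, 0, 0, 0], [0, 0, 0, 0.034, 0, 0, 0], [0, 0, 0, 0.034, 0, 0, 0], [0, 0, 0, 0.034, 0, 0, 0], [0, 0, 0, 0.034, 0, 0, 0], [0, 0, 0, 0.005, 0, 0, 0], [0, 0, 0, 0.005, 0, 0, 0], [0, 0, 0, 0.004, 0, 0, 0], [0, 0, 0, 0.003, 0, 0, 0], [0, 0, 0, 0, 0, 0, 0], [0, 0, 0, 0, 0, 0, 0]]}}

```text
t: 15.2
eef_pos: [537.4, 330.3, 89.3]
tcp_rot: [-1.802, -2.572, -0.003]
force: [-0.0, -0.6, -4.3]
grip_width: 11.9
grasp_force: 49.9
```

Request:
{"op": "carry_out", "data": {"steps": [[0, 0, 0, 0.001, 0, 0, 0], [0, 0, 0, 0.001, 0, 0, 0], [0, 0, 0, 0.001, 0, 0, 0], [0, 0, 0, 0, 0, 0, 0], [0, 0, 0, 0, 0, 0, 0]]}}

```text
t: 15.7
eef_pos: [537.1, 330.3, 86.6]
tcp_rot: [-1.802, -2.572, -0.002]
force: [-2.3, -1.0, 6.0]
grip_width: 11.9
grasp_force: 50.0
```

Request:
{"op": "carry_out", "data": {"steps": [[0.7, 0, 0, 0, 0, 0, 0], [0.7, 0, 0, 0, 0, 0, 0], [0.7, 0, 0, 0, 0, 0, 0], [0.7, 0, 0, 0, 0, 0, 0], [0.7, 0, 0, 0, 0, 0, 0], [0.7, 0, 0, -0.02, 0, 0, 0], [0.7, 0, 0, -0.04, 0, 0, 0], [0.7, 0, 0, -0.04, 0, 0, 0], [0.7, 0, 0, -0.04, 0, 0, 0], [0.7, 0, 0, 0, 0, 0, 0]]}}

```text
t: 16.7
eef_pos: [539.2, 332.0, 231.7]
tcp_rot: [1.802, 2.571, 0.015]
force: [0.1, 0.6, -0.5]
grip_width: 61.3
grasp_force: 0.0
```

Run:
```python
from h import *
plan((522.5,5,220),30.2)
plan((522.5,5,220),30.2-180)
b=snap('side');a=snap('top')
cv2.imwrite('pics/rel.png',np.hstack([cv2.resize(a['pixels'][100:300,100:300],(266,266)),cv2.resize(a['pixels'][130:260,310:440],(266,266)),cv2.resize(b['pixels'][220:420,100:300],(266,266))])[:,:,::-1])
```

```text
pos [539.2 332.  231.7] turn [ 0.064 -0.024 -1.283] shift [-0.2742 -0.1789  0.0117] t 16.7 F [ 0.1  0.6 -0.5] q [-0.23  0.48 -0.58  1.54  0.27  1.19 -0.5 ]
pos [539.2 332.  231.7] turn [-0.035 -0.095 21.217] shift [0.2742 0.1789 0.0117] t 16.7 F [ 0.1  0.6 -0.5] q [-0.23  0.48 -0.58  1.54  0.27  1.19 -0.5 ]
```

View pics/rel.png

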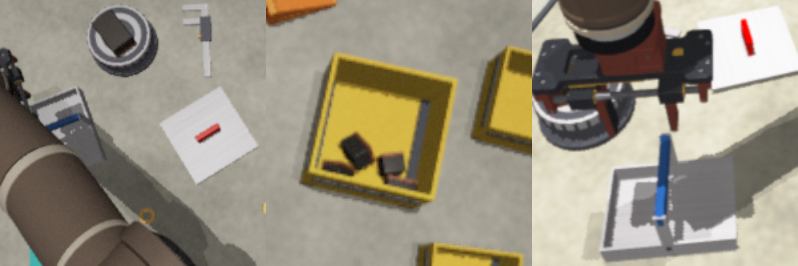

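All four pieces lie in the hopper (centre crop: around (355,150), (392,165), (338,168), (402,182)), and the tray stands empty and upright (right crop). Next is the aluminium cover.

Request:
{"op": "carry_out", "data": {"steps": [[0.7, 0, 0, 0, 0.03, -0.01, -0.64], [0.7, 0, 0, 0, 0.03, -0.01, -0.64], [0.7, -0.0392, -0.0256, 0, 0, 0, 0], [0.7, -0.0392, -0.0256, 0, 0, 0, 0], [0.7, -0.0392, -0.0256, 0, 0, 0, 0], [0.7, -0.0392, -0.0256, 0, 0, 0, 0], [0.7, -0.0392, -0.0256, 0, 0, 0, 0], [0.7, -0.0392, -0.0256, 0, 0, 0, 0], [0.7, -0.0392, -0.0256, 0, 0, 0, 0], [0.7, 0, 0, 0, 0, 0, 0], [0.7, 0, 0, 0, 0, 0, 0], [0.7, 0, 0, 0, 0, 0, 0]]}}

```text
t: 18.0
eef_pos: [519.8, 3.8, 226.3]
tcp_rot: [-1.562, -2.719, 0.012]
force: [0.6, 0.2, 0.4]
grip_width: 61.3
grasp_force: 0.0
```

Run:
```python
from h import *
plan((522.5,5,23.5),30.2)
```

```text
pos [519.8   3.8 226.3] turn [-0.069 -0.009  0.008] shift [-0.0003  0.0029  0.2028] t 18.0 F [0.6 0.2 0.4] q [ 0.36  0.29 -0.56  1.81  0.17  1.1   0.27]
```

Request:
{"op": "carry_out", "data": {"steps": [[0.7, 0, 0.003, 0, -0.069, 0, 0], [0.7, 0, 0, 0.04, 0, 0, 0], [0.7, 0, 0, 0.04, 0, 0, 0], [0.7, 0, 0, 0.04, 0, 0, 0], [0.5, 0, 0, 0.04, 0, 0, 0], [0.5, 0, 0, 0.03, 0, 0, 0], [0.5, 0, 0, 0.01, 0, 0, 0], [0, 0, 0, 0.002, 0, 0, 0], [0, 0, 0, 0, 0, 0, 0], [0, 0, 0, 0, 0, 0, 0], [0, 0, 0, 0, 0, 0, 0], [0, 0, 0, 0, 0, 0, 0], [0, 0, 0, 0, 0, 0, 0], [0, 0, 0, 0, 0, 0, 0], [0, 0, 0, 0, 0, 0, 0], [0, 0, 0, 0, 0, 0, 0], [0, 0, 0, 0, 0, 0, 0], [0, 0, 0, 0, 0, 0, 0]]}}

```text
t: 19.8
eef_pos: [523.8, 4.0, 26.3]
tcp_rot: [1.566, 2.721, 0.002]
force: [-1.8, -0.4, 6.6]
grip_width: 11.9
grasp_force: 50.0
```

Run:
```python
from h import *
plan((522.5,5,23.5),30.2)
s=get_state();print(s['grip_width'],s['grasp_force'])
```

```text
pos [523.8   4.   26.3] turn [ 0.016  0.01  -0.003] shift [ 0.0015 -0.0006  0.0028] t 19.8 F [-1.8 -0.4  6.6] q [ 0.26  0.55 -0.46  1.99  0.37  0.68  0.09]
11.851492119120444 50.005871057510376
```

Request:
{"op": "carry_out", "data": {"steps": [[0, 0, 0, -0.01, 0, 0, 0], [0, 0, 0, -0.02, 0, 0, 0], [0, 0, 0, -0.03, 0, 0, 0], [0, 0, 0, -0.04, 0, 0, 0], [0, 0, 0, -0.04, 0, 0, 0], [0, 0, 0, -0.04, 0, 0, 0], [0, 0, 0, -0.01, 0, 0, 0], [0, 0, 0, 0, 0, 0, 0], [0, 0, 0, 0, 0, 0, 0], [0, 0, 0, 0, 0, 0, 0]]}}

```text
t: 20.8
eef_pos: [521.6, 3.9, 213.1]
tcp_rot: [-1.565, -2.721, 0.001]
force: [0.3, -0.1, -3.1]
grip_width: 11.7
grasp_force: 50.0
```

Run:
```python
from h import *
plan((521,-310,215),-14.5)
b=snap('side');a=snap('top')
cv2.imwrite('pics/cov.png',np.hstack([cv2.resize(a['pixels'][120:320,180:380],(400,400)),cv2.resize(b['pixels'][120:320,180:380],(400,400))])[:,:,::-1])
```

```text
pos [521.6   3.9 213.1] turn [-0.019 -0.006  5.586] shift [-0.304   0.078  -0.0019] t 20.8 F [ 0.3 -0.1 -3.1] q [ 0.37  0.3  -0.57  1.83  0.18  1.07  0.26]
```

View pics/cov.png

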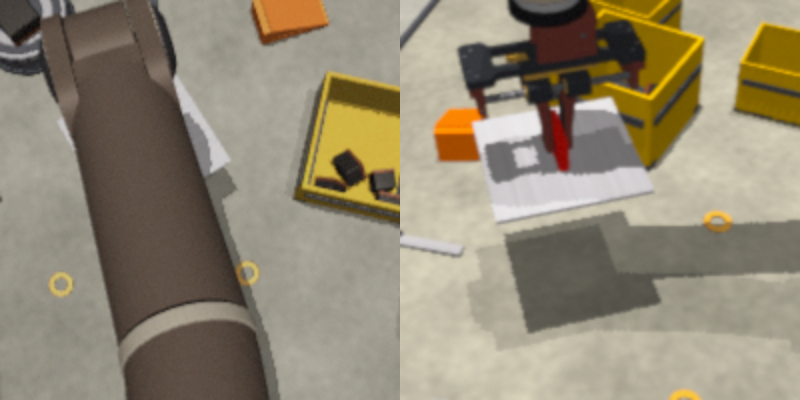

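The cover is held level under the gripper (right crop, corners about (472,123), (612,98), (653,190), (497,222)). I'll measure its offset in the grip, and get an enlarged view of the hopper rim.

Run:
```python
from h import *
import pickle;a,b=pickle.load(open('s0.pkl','rb'))
s=get_state();T=s['eef_pos'];R=Rn.from_rotvec(s['tcp_rot']).as_matrix()
P=[(216,181.5),(286,169),(306.5,215),(228.5,231)]
for z in (196,200,204):
    W=np.array([ray(b,*p,z) for p in P]);c=W.mean(0);L=np.linalg.norm(W-np.roll(W,-1,0),axis=1)
    e=(W[1]-W[0]);print(z,c.round(1),L.round(0),'ang',[round(float(np.degrees(np.arctan2(*(W[(i+1)%4]-W[i])[::-1]))),1) for i in range(4)],'off tool xy',(R.T@np.r_[c-T[:2],0]).round(1))
t=cv2.resize(a['pixels'][145:240,320:415],(400,400),interpolation=2);u=cv2.resize(b['pixels'][120:210,245:335],(400,400),interpolation=2)
cv2.imwrite('pics/hop.png',np.hstack([t,u])[:,:,::-1])
```

```text
196 [520.8   3. ] [168. 164. 165. 165.] ang [-149.6, 119.4, 30.6, -59.5] off tool xy [-0.3 -1.6  0. ]
200 [519.2   7.3] [167. 163. 164. 163.] ang [-149.6, 119.4, 30.6, -59.5] off tool xy [ 4.2 -0.7  0. ]
204 [517.7  11.6] [166. 162. 163. 162.] ang [-149.6, 119.4, 30.6, -59.5] off tool xy [8.7 0.1 0. ]
```

View pics/hop.png

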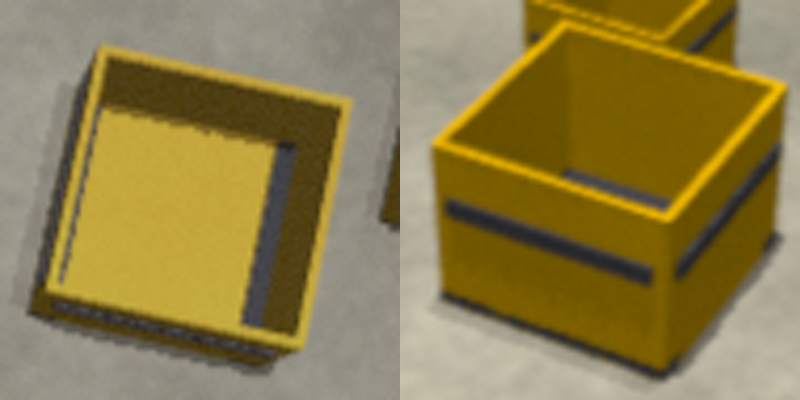

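The rim corners are in the top crop at (100,46), (352,101), (300,350), (45,290) and in the side crop at (567,22), (787,87), (668,220), (433,147).

Run:
```python
from h import *
import pickle;a,b=pickle.load(open('s0.pkl','rb'))
for s,P in((a,[(343.75,155.9),(403.6,169),(391.3,228.1),(330.7,213.9)]),(b,[(282.6,125),(332.1,139.6),(305.3,169.5),(252.4,153.1)])):
    W=np.array([ray(s,*p,130) for p in P]);L=np.linalg.norm(W-np.roll(W,-1,0),axis=1)
    print(W.mean(0).round(1),L.round(0),[round(float(np.degrees(np.arctan2(*(W[(i+1)%4]-W[i])[::-1]))),1) for i in range(4)])
c=np.array([521,-310.5]);y=np.radians(-14.5);tx=np.array([-np.sin(y),np.cos(y)])
g=c-3*tx;print(g);plan((*g,213),-14.5)
```

```text
[ 520.3 -310.3] [169. 170. 169. 168.] [-104.8, 164.5, 74.8, -15.3]
[ 518.3 -305. ] [166. 165. 164. 171.] [164.6, 74.1, -13.4, -105.0]
[ 520.24885999 -313.40444292]
pos [522.    4.  213.4] turn [-0.015 -0.007  5.587] shift [-0.3078  0.0778  0.0004] t 20.9 F [-0.  -0.8 -2.5] q [ 0.37  0.3  -0.57  1.82  0.18  1.07  0.26]
```

Request:
{"op": "carry_out", "data": {"steps": [[0, 0, 0, 0, 0, 0, 0.706], [0, 0, 0, 0, 0, 0, 0.706], [0, 0, 0, 0, 0, 0, 0.706], [0, 0, 0, 0, 0, 0, 0.706], [0, 0, 0, 0, 0, 0, 0.706], [0, 0, 0, 0, 0, 0, 0.706], [0, 0, 0, 0, 0, 0, 0.706], [0, 0, 0, 0, 0, 0, 0.706], [0, -0.0305, 0.0078, 0, 0, 0, 0], [0, -0.0305, 0.0078, 0, 0, 0, 0], [0, -0.0305, 0.0078, 0, 0, 0, 0], [0, -0.0305, 0.0078, 0, 0, 0, 0], [0, -0.0305, 0.0078, 0, 0, 0, 0], [0, -0.0305, 0.0078, 0, 0, 0, 0], [0, -0.0305, 0.0078, 0, 0, 0, 0], [0, -0.0305, 0.0078, 0, 0, 0, 0], [0, -0.0305, 0.0078, 0, 0, 0, 0], [0, -0.0305, 0.0078, 0, 0, 0, 0], [0, 0, 0, 0, 0, 0, 0], [0, 0, 0, 0, 0, 0, 0]]}}

```text
t: 22.9
eef_pos: [518.6, -311.0, 213.5]
tcp_rot: [-2.492, -1.909, -0.0]
force: [-0.4, -0.0, -2.8]
grip_width: 11.9
grasp_force: 50.0
```

Run:
```python
from h import *
plan((519.2,-311.4,154),-15)
b=snap('side');a=snap('top')
```

```text
pos [ 518.6 -311.   213.5] turn [-0.012 -0.011 -0.011] shift [-0.0003  0.0007  0.0595] t 22.9 F [-0.4 -0.  -2.8] q [ 0.67  0.4  -0.28  1.64  0.12  1.11  0.09]
```

Request:
{"op": "carry_out", "data": {"steps": [[0, 0, 0, 0.02, 0, 0, 0], [0, 0, 0, 0.02, 0, 0, 0], [0, 0, 0, 0.01, 0, 0, 0], [0, 0, 0, 0.003, 0, 0, 0], [0, 0, 0, 0.003, 0, 0, 0], [0, 0, 0, 0.003, 0, 0, 0], [0, 0, 0, 0.003, 0, 0, 0], [0, 0, 0, 0, 0, 0, 0], [0, 0, 0, 0, 0, 0, 0]]}}

```text
t: 23.9
eef_pos: [519.4, -310.8, 153.2]
tcp_rot: [2.492, 1.912, 0.002]
force: [-0.5, 0.4, -3.6]
grip_width: 11.7
grasp_force: 50.0
```

Inside the mouth with no contact force yet. Continue down.

Request:
{"op": "carry_out", "data": {"steps": [[0, 0, 0, 0.002, 0, 0, 0], [0, 0, 0, 0.002, 0, 0, 0], [0, 0, 0, 0.002, 0, 0, 0], [0, 0, 0, 0.001, 0, 0, 0], [0, 0, 0, 0, 0, 0, 0]]}}

```text
t: 24.4
eef_pos: [519.3, -310.7, 146.3]
tcp_rot: [2.492, 1.912, 0.001]
force: [-1.6, 0.6, 2.6]
grip_width: 11.6
grasp_force: 50.0
```

Request:
{"op": "carry_out", "data": {"steps": [[0, 0, 0, 0.001, 0, 0, 0], [0, 0, 0, 0.001, 0, 0, 0], [0, 0, 0, 0.001, 0, 0, 0], [0, 0, 0, 0, 0, 0, 0]], "force": 60}}

```text
t: 24.8
eef_pos: [519.3, -310.7, 146.3]
tcp_rot: [2.491, 1.911, 0.001]
force: [-11.2, 5.3, 24.9]
grip_width: 11.7
grasp_force: 60.0
```

Request:
{"op": "carry_out", "data": {"steps": [[0, 0, 0, 0.001, 0, 0, 0], [0, 0, 0, 0, 0, 0, 0], [0, 0, 0, 0, 0, 0, 0], [0, 0, 0, 0, 0, 0, 0], [0, 0, 0, 0, 0, 0, 0], [0, 0, 0, 0, 0, 0, 0], [0, 0, 0, 0, 0, 0, 0], [0, 0, 0, 0, 0, 0, 0], [0, 0, 0, 0, 0, 0, 0], [0, 0, 0, 0, 0, 0, 0]]}}

```text
t: 25.8
eef_pos: [519.3, -310.7, 146.3]
tcp_rot: [2.491, 1.911, 0.001]
force: [-11.4, 6.1, 31.0]
grip_width: 11.5
grasp_force: 60.0
```

Request:
{"op": "carry_out", "data": {"steps": [[0, 0, 0, -0.002, 0, 0, 0], [0, 0, 0, -0.002, 0, 0, 0], [0.6, 0, 0, 0, 0, 0, 0], [0.6, 0, 0, 0, 0, 0, 0], [0.6, 0, 0, 0, 0, 0, 0], [0.6, 0, 0, 0, 0, 0, 0], [0.6, 0, 0, 0, 0, 0, 0], [0.6, 0, 0, -0.02, 0, 0, 0], [0.6, 0, 0, -0.04, 0, 0, 0], [0.6, 0, 0, -0.04, 0, 0, 0], [0.6, 0, 0, -0.04, 0, 0, 0], [0.6, 0.04, 0, -0.02, 0, 0, 0], [0.6, 0.04, 0, 0, 0, 0, 0], [0.6, 0.04, 0, 0, 0, 0, 0], [0.6, 0.04, 0, 0, 0, 0, 0], [0.6, 0.04, 0, 0, 0, 0, 0], [0.6, 0.04, 0, 0, 0, 0, 0], [0.6, 0, 0, 0, 0, 0, 0]]}}

```text
t: 27.6
eef_pos: [582.3, -71.6, 306.3]
tcp_rot: [-2.482, -1.922, -0.006]
force: [-0.1, 0.3, -0.4]
grip_width: 52.9
grasp_force: 0.0
```

Run:
```python
from h import *
b=snap('side');a=snap('top');s=get_state();print(s['t'],s['eef_pos'])
cv2.imwrite('pics/end.png',np.hstack([cv2.resize(a['pixels'],(400,300)),cv2.resize(b['pixels'][100:220,235:355],(400,400))[:300]])[:,:,::-1])
```

```text
27.7 [581.42177735 -78.0005374  305.9705169 ]
```

View pics/end.png

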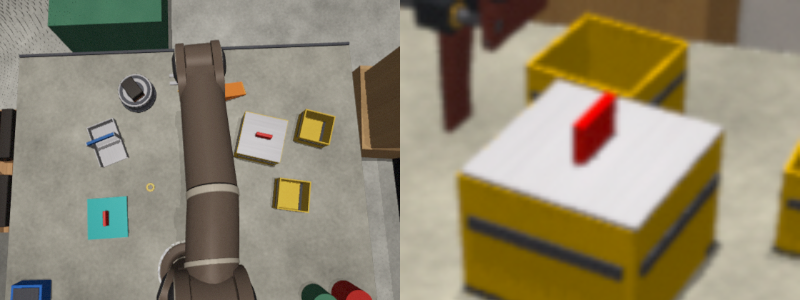

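The cover sits level and flush on the hopper (right crop). The tray is empty and upright at (107,142) in the left view, and the things in view there are undisturbed. I'm handing the job in.

```bash
python3 -c "
from h import *
print(job_done())"
```

```text
the job is handed in; nothing more can be done
None
```

The job is handed in at about 28 s: all four offcuts are in the large hopper, the empty tray stands upright on the table, and the cover was pressed down with about 31 N and looks level and flush; I moved nothing else, though in the last picture the arm hid one washer and the caliper.

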